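# Hang the screwdriver in the sprung middle fork of a crowded hook rack

## Robot

A 6-joint arm with a two-finger parallel gripper is mounted at the origin on the work surface; the furniture and walls round the work are solid. World frame = base frame: x ahead of the robot, y to its left, z up, the work surface at z = 0. Lengths are in m, angles in degrees, forces in N, time in s.
With the tool pointing down it reaches from about 0.15 to 0.775 m from the base axis. Payload 6.1 kg.
Tool frame: the origin (TCP) lies midway between the tips of the shut fingers; the grasp point (between the pads) lies 19 mm behind it (robot.grip_depth is the distance from the TCP to the grasp point, in m); z points along the fingers, y is the line along which they close (so a half turn about z gives the same grasp; the last joint's range is limited). The gripper opens to 85 mm and grips with 20 to 120 N. Pads are 22 mm wide; open, the fingers measure 114 mm over their backs; the gripper's body (76 mm by 85 mm) begins 54 mm behind the grasp point. The pads swing forward as they close: fully open they stand 13 mm farther back than shut.
Start: joints at [73.167, 7.208, -2.269, 80.523, 0, 90], TCP at [0.152, 0.502, 0.231] pointing down, gripper open.
Joint ranges: [-155.77, 155.77], [-54.66, 111.73], [-72.52, 77.12], [-102.08, 115.82], [-83.92, 84.16], [-180, 180]. Speed limits (degrees/s): [136.94, 136.94, 172.46, 180, 180, 180].

## Interface

Orientations are given as [roll, pitch, yaw] about the fixed x, y, z axes, in that order (R = Rz(yaw) Ry(pitch) Rx(roll)).
In Python, from workcell import sensors, vision, order, recognise, robot gives the robot as it stands.
- The arm moves only by the tool send_rows, never from a script. Its argument "rows" is a list of rows, each an object with "rotation": the turn, a rotation vector about the tool's x, y, z scaled (see below), a list of three; "slide": the shift along the tool's x, y, z scaled (see below), a list of three; "hand": the closure in counts, from 0 (fully open) to 255 (shut). A call has 1 to 8 rows; each row shifts and turns the commanded pose from where the row before left it, along the tool's axes as they then stand; what a row does not reach is not made up. The controller multiplies each number of a shift by 0.1 m and each number of a turn by pi/2 rad. A row lasts 1/8 s, in which the tool goes at most 62.5 mm and 10.7 degrees, less where a joint would pass 70% of its speed; a pose out of reach is approached as far as the arm can. A call with a number of a shift or a turn outside -1 to 1 is refused whole. A call with a gripper value outside its range is refused whole. The fingers move at their own pace and stop on an object; "squeeze" is the grip in N (left out, the last holds). Time passes only in rows, so rows that do not move let the fingers close. It gives the time, the measured TCP pose, the force, the opening and the grip force at its end, in the units of the state.
- sensors.observe(): the state, without advancing time (a new reading comes with each control period).
- vision.capture(name): name is "scene" or "top" or "wrist"; returns a dict with "img" (400x640x3 uint8, red, green, blue), "K" (3x3 intrinsics, pixels), "T" (4x4, takes a point from camera to world coordinates). Camera axes: x right, y up, looking along -z (the intrinsics and any distortion apply to the point x, -y, -z); pixel columns grow to the right and rows downward; lengths in m; the calibration is good to about 2 mm. A picture is of the moment at which its call begins. There is no depth.
- order.job_done(): hands the job in; it is judged then, once.
Trained networks look in a picture, given as the dict that the camera call returned (one of the last four; its "shot" number tells which), for a name from the list of things; names that differ only in an ending like _2 or _b are one class to them, and where a whole thing is asked for, a point or a joint stands for the part that bears it (a point fixed in the world has none). Each returns a list of dicts, best first, with "conf" (0 to 1); they miss things now and then, are a little off and sometimes report something else, mostly with a low value. They report only what shows in the picture. A call takes as long as a camera call.
- recognise(picture, label): "position" ([x, y, z] in m, in the coordinates of the camera as it stood for that picture, good to about 4 mm: the middle of the surface that is visible of it).
The state is a dict: "clock": time; "joints": joint angles; "dq": joint speeds; "tau": joint torques, N m; "tcp_pos": TCP position; "eef_rot": TCP orientation; "force": force on the tool from outside, world axes, zero at the start; "torque": the same for the moment, N m; "finger_gap": finger opening in m; "grasp_force": force on a finger pad.
Only numpy, scipy, OpenCV 4.12 (cv2) and the standard library are available. Lean on these libraries where they do the work, as an engineer would, in place of code of your own. Each camera call takes 0.05 s, during which the arm holds its last target. There are 200 camera calls.

## Task

Draw the red screwdriver up out of the wooden block and hang it upright in the free middle fork of the tool rack: slide its blade between the two prongs, press the handle back against the orange spring pad, lower it behind the upturned tips until the handle sits fully down on the prongs, and let go. Work gently: never force the rack or ram the pad, and do not disturb the two awls hanging on either side.

Things in the scene. Friction and masses are not known exactly. Their poses are not given: they have to be found in the camera images.
- screwdriver: Red-handled screwdriver, 173 mm long, 50 to 100 g, standing in the block blade down; its own +y axis runs up the handle. Handle 26 mm round, 90 mm from its flat lower end (shoulder, 20 mm wide, chamfered to full width in 6 mm) to its top; full width from 6 to 78 mm above the shoulder. Origin 12 mm off its axis: use shoulder.
- shoulder (a point): Point on the screwdriver's axis at the flat lower end of the handle; the blade, 6 mm round, runs 75 mm down from here. Axes as screwdriver.
- block: Fixed wooden block, 62 x 62 x 85 mm high; the blade stands loosely in the 10 mm hole through its middle, the shoulder resting on its top. Origin: centre of its underside.
- rack: Fixed green and steel rack, 125 mm deep, 165 mm wide, 130 mm high without tools. Origin on the table under its middle; -x points out of the fork mouths, +y along the row of three forks 48 mm apart, z up. A fork is two level prongs, tops (seat) 105 mm above the table, 13 mm apart, open in front and from above, with upturned tips in front. Back board at x = 46 to 54 mm, 103 mm high.
- middle_mouth (a point): Fixed point at seat height (105 mm) on the middle fork's centre line, 5 mm before the front ends of its guide rails (their tops 6 mm below the seat, 15 mm apart); here the blade enters, moving along the rack's +x. Axes as rack.
- middle_place (a point): Fixed point at seat height (105 mm) on the middle fork's centre line, at rack x = -22 mm. The middle fork slides on its rails and is clamped (80 N) at a depth that differs each time and is not measured: the hung handle's axis comes to lie up to 20 mm before or behind this point, right behind the two tips, which rise 9 mm above the seat. Axes as rack.
- pad_zone (a point): Fixed point 15 mm above the seat, at rack x = -16 mm: the face of the orange spring pad at rest lies up to 20 mm before or behind it. Pad 24 mm wide, 5 to 25 mm above the seat, only 19 mm behind the tips; it gives up to 10 mm towards rack +x under 3 N + 0.6 N/mm (9 N at its stop). The handle must press it over 7 mm back (over 7 N) to pass behind the tips. Housing behind it 24 mm high.
- awl_dark: Leather awl, dark wooden handle with brass ferrule, hung loosely blade down in one of the outer forks, 48 mm beside the middle one: handle up to 26 mm wide, rising 61 mm above the seat. Origin on its axis at seat height, z up the handle. Leave it alone.
- awl_light: The same awl with a light wooden handle, in the other outer fork. Leave it alone.

How it is judged (in metres and radians):
On the way:
1. the screwdriver is drawn right out of the block (shoulder more than 75 mm above the block's top) (z of shoulder in the frame of block above 0.16 m and contact force between screwdriver and block below 0.1 N), for 0.1 s.
At the end, for the whole second after the job is handed in: The screwdriver hangs released and at rest in the middle fork, handle up within 0.12 rad, shoulder within 3 mm of the seat and 6 mm of the centre line, gripped between upturned tips and spring pad; both awls within 10 mm of where they were and upright within 0.15 rad (z of shoulder in the frame of rack between 0.102 and 0.108 m and x of shoulder in the frame of rack between -0.046 and 0.003 m and y of shoulder in the frame of rack between -0.006 and 0.006 m and angle between screwdriver's own y axis and vertical below 0.12 rad and linear speed of screwdriver below 0.02 m/s and contact force between screwdriver and rack above 2 N and distance of each of awl_dark, awl_light from where it was at the start of the episode below 0.01 m and angle between each of awl_dark, awl_light's own z axis and vertical below 0.15 rad); the robot touches nothing.
It fails at once if the screwdriver is forced against the rack with more than 20 N (contact force between screwdriver and rack above 20 N).
It fails at once if the robot itself pushes on the rack with more than 10 N (contact force between the arm and rack above 10 N).
It fails at once if a neighbouring awl is knocked (moved over 10 mm or tipped over 0.15 rad) (distance of any of awl_dark, awl_light from where it was at the start of the episode above 0.01 m or angle between any of awl_dark, awl_light's own z axis and vertical above 0.15 rad).
It also fails if it takes over 48 s, if anything falls off the work surface, if the arm or the gripper's body presses on something with over 40 N, if the wrist force passes 120 N, or if a joint passes its speed limit or range.

## Working session

There is one attempt and no reset: what is moved stays moved. The work goes in short steps, Python scripts to look and compute and a tool call to move; the robot and the scene stay as the last step left them, time stands still between calls to the robot, and variables do not carry over. Pictures are saved under pics/ and viewed, at most 10 in all, crops included, and the job is handed in when it is done.

Besides the shell and the picture viewer there is one more tool, called as a command line: name --argument value ..., lists and objects as JSON in quotes. send_rows: Moves the arm, as the interface text tells. Shifts and turns lie within -1 to 1; 1 stands for 0.1 m of shift or pi/2 rad of turn. Its arguments: {"type":"object","properties":{"rows":{"type":"array","items":{"type":"object","properties":{"rotation":{"type":"array","items":{"type":"number"}},"slide":{"type":"array","items":{"type":"number"}},"hand":{"type":"number"}}}},"squeeze":{"type":"number"}},"required":["rows"]}

```bash
mkdir -p pics
cat > h.py <<'E'
import numpy as np,cv2
from workcell import sensors,vision,order,recognise,robot
def cap(n,f=None):
    p=vision.capture(n)
    if f: cv2.imwrite('pics/'+f,p['img'][:,:,::-1])
    return p
def w(p,c): return (p['T']@np.r_[c,1])[:3]
def proj(p,X):
    c=np.linalg.inv(p['T'])@np.r_[X,1]; u=p['K']@np.array([c[0],-c[1],-c[2]]); return u[:2]/u[2]
def ray(p,u,v,z):
    d=np.linalg.inv(p['K'])@np.array([u,v,1.]); d=p['T'][:3,:3]@(d*[1,-1,-1]); o=p['T'][:3,3]; return o+d*(z-o[2])/d[2]
E
python3 - <<'E'
from h import *
np.set_printoptions(precision=4,suppress=True)
s=sensors.observe();print(s['tcp_pos'],s['eef_rot'],s['force'],s['finger_gap'],robot.grip_depth)
for n in ['scene','top']:
    p=cap(n,n+'0.png'); print(n,p['T'],p['K'].tolist(),[k for k in p])
    for l in ['screwdriver','block','rack','awl_dark','awl_light','shoulder']:
        print(l,[(w(p,d['position']),proj(p,w(p,d['position'])),round(d['conf'],2)) for d in recognise(p,l)[:2]])
E
```

```text
[0.1519 0.5021 0.2305] [-179.9039   -0.0023  163.1657] [ 0.2125 -0.4366  0.5789] 0.08556745315026852 0.0187
scene [[ 0.9339  0.2395 -0.2654  0.2424]
 [-0.3573  0.6441 -0.6763 -0.429 ]
 [ 0.009   0.7264  0.6872  0.6793]
 [ 0.      0.      0.      1.    ]] [[392.63644800067493, 0.0, 322.9591673136411], [0.0, 392.63644800067493, 204.06042306907014], [0.0, 0.0, 1.0]] ['img', 'K', 'T', 'shot']
screwdriver [(array([0.441 , 0.3137, 0.1384]), array([287.03  , 147.7092]), 0.9)]
block [(array([0.4371, 0.2933, 0.0597]), array([289.6704, 178.9414]), 0.92), (array([ 0.4912, -0.0258,  0.1439]), array([369.302 , 242.7351]), 0.36)]
rack [(array([ 0.5051, -0.0986,  0.0284]), array([387.3293, 308.5691]), 0.65)]
awl_dark [(array([ 0.4676, -0.1194,  0.1475]), array([381.6752, 286.2876]), 0.68)]
awl_light [(array([ 0.4904, -0.0289,  0.1451]), array([369.7295, 243.631 ]), 0.9)]
shoulder [(array([0.4393, 0.312 , 0.1389]), array([286.5277, 148.0544]), 0.78)]
top [[ 0.0272  0.9906 -0.1339  0.3466]
 [-0.9994  0.0296  0.0158  0.1478]
 [ 0.0196  0.1334  0.9909  1.194 ]
 [ 0.      0.      0.      1.    ]] [[507.65973455659486, 0.0, 321.1786331287158], [0.0, 507.65973455659486, 196.1093917693097], [0.0, 0.0, 1.0]] ['img', 'K', 'T', 'shot']
screwdriver [(array([0.4397, 0.3221, 0.1664]), array([226.403 , 215.7164]), 0.72)]
block [(array([0.4375, 0.3126, 0.0839]), array([236.9423, 220.4514]), 0.82), (array([ 0.4932, -0.0174,  0.164 ]), array([393.6111, 194.6977]), 0.55)]
rack [(array([ 0.5104, -0.07  ,  0.023 ]), array([406.4237, 196.2807]), 0.87)]
awl_dark [(array([ 0.4684, -0.1121,  0.162 ]), array([439.3568, 208.1316]), 0.52)]
awl_light [(array([ 0.4931, -0.0194,  0.165 ]), array([394.7038, 194.6964]), 0.57)]
shoulder [(array([0.4466, 0.3214, 0.1675]), array([226.8383, 212.2609]), 0.66)]
```

Run:
```python
import cv2
a=cv2.imread('pics/scene0.png')[90:390,230:530];b=cv2.imread('pics/top0.png')[130:280,200:500]
cv2.imwrite('pics/c1.png',cv2.resize(a,(600,600),interpolation=cv2.INTER_CUBIC))
cv2.imwrite('pics/c2.png',cv2.resize(b,(800,400),interpolation=cv2.INTER_CUBIC))
```

```text
(no output)
```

View pics/c1.png

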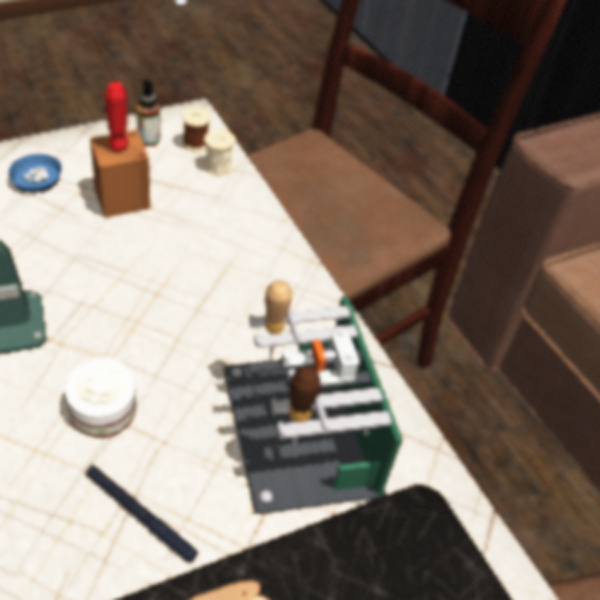

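View pics/c2.png

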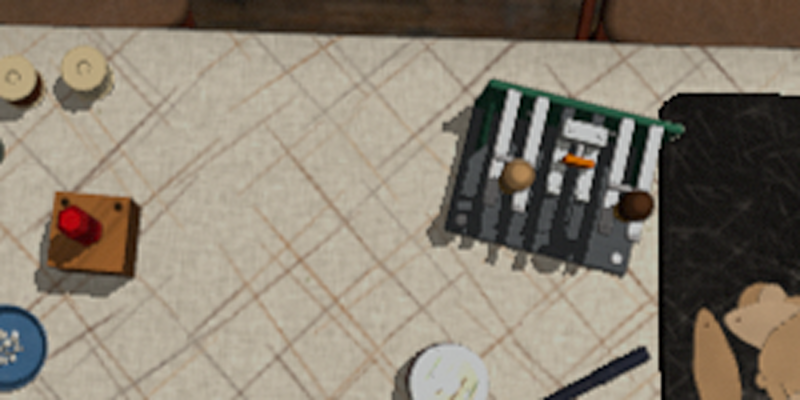

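The scene view shows the screwdriver standing in the block (crop 117,115). The orange pad (318,353) sits between the light awl (278,305) and the dark awl (305,390). The top view agrees, with the pad at (578,160), the light awl at (517,175) and the dark awl at (636,206). I'll raise and turn the hand, then look at the rack with the wrist camera.

send_rows --rows '[{"rotation":[0,0,0.118],"slide":[0,0,-0.15],"hand":0},{"rotation":[0,0,0.118],"slide":[0,0,-0.15],"hand":0},{"rotation":[0,0,0.118],"slide":[0,0,-0.15],"hand":0},{"rotation":[0,0,0.118],"slide":[0,0,-0.15],"hand":0},{"rotation":[0,0,0.118],"slide":[0,0,-0.15],"hand":0},{"rotation":[0,0,0.118],"slide":[0,0,-0.15],"hand":0},{"rotation":[0,0,0.118],"slide":[0,0,-0.1],"hand":0},{"rotation":[0,0,0.118],"slide":[0,0,-0.1],"hand":0}]'

```text
clock: 1.7
tcp_pos: [0.152, 0.5025, 0.3417]
eef_rot: [180.0, -0.0, 77.9]
force: [0.1, -0.3, -1.1]
finger_gap: 0.085
grasp_force: 0.0
```

```bash
cat >> h.py <<'E'
from scipy.spatial.transform import Rotation as R
def to(target,yaw=None):
    s=sensors.observe();T=R.from_euler('xyz',s['eef_rot'],degrees=True)
    print('tcp',np.round(s['tcp_pos'],4),'rot',np.round(s['eef_rot'],2),'slide total',np.round(T.inv().apply(np.array(target)-s['tcp_pos'])/0.1,3),'F',np.round(s['force'],2),'t',s['clock'],'gap',s['finger_gap'])
    if yaw is not None: print('turn',np.round((T.inv()*R.from_euler('xyz',[180,0,yaw],degrees=True)).as_rotvec()/(np.pi/2),4))
E
python3 - <<'E'
from h import *
to([0.44,-0.02,0.36],75)
p=cap('wrist');s=sensors.observe();Rt=R.from_euler('xyz',s['eef_rot'],degrees=True)
print(Rt.inv().apply(p['T'][:3,3]-s['tcp_pos']),(Rt.inv()*R.from_matrix(p['T'][:3,:3])).as_matrix().round(3),p['K'][0,0])
# top: rack corners/board ends at z~.103/.13
t=cap('top')
for u,v,z in [(490,83,.103),(682,130,.103),(578,163,.13),(75,222,.175)]:
    print(ray(t,200+u/2.667,130+v/2.667,z))
E
```

```text
tcp [0.152  0.5025 0.3417] rot [ 1.800e+02 -1.000e-02  7.786e+01] slide total [-4.503  3.914 -0.184] F [ 0.14 -0.25 -1.11] t 1.7 gap 0.08500031049842725
turn [-0.     -0.0002  0.0317]
[ 7.11318098e-02 -2.52218352e-05 -1.40999142e-01] [[ 0.005  0.96   0.282]
 [ 1.    -0.005 -0.002]
 [-0.001  0.282 -0.96 ]] 354.05777478801843
[ 0.5755993 -0.0047845  0.103    ]
[ 0.54121805 -0.16324924  0.103     ]
[ 0.50717123 -0.07200906  0.13      ]
[0.44401799 0.31748948 0.175     ]
```

send_rows --rows '[{"rotation":[0,0,0],"slide":[-0.41,0.41,0],"hand":0},{"rotation":[0,0,0],"slide":[-0.41,0.41,0],"hand":0},{"rotation":[0,0,0],"slide":[-0.41,0.41,0],"hand":0},{"rotation":[0,0,0],"slide":[-0.41,0.41,0],"hand":0},{"rotation":[0,0,0],"slide":[-0.41,0.41,0],"hand":0},{"rotation":[0,0,0],"slide":[-0.41,0.41,0],"hand":0},{"rotation":[0,0,0],"slide":[-0.41,0.41,0],"hand":0},{"rotation":[0,0,0],"slide":[-0.41,0.41,0],"hand":0}]'

```text
clock: 2.8
tcp_pos: [0.4067, 0.1126, 0.341]
eef_rot: [180.0, -0.0, 78.4]
force: [0.8, 0.1, -0.3]
finger_gap: 0.0856
grasp_force: 0.0
```

send_rows --rows '[{"rotation":[0,0,0],"slide":[-0.41,0.41,0],"hand":0},{"rotation":[0,0,0],"slide":[-0.41,0.41,0],"hand":0},{"rotation":[0,0,0],"slide":[-0.41,0.41,0],"hand":0},{"rotation":[0,0,0],"slide":[0,0,0],"hand":0},{"rotation":[0,0,0],"slide":[0,0,0],"hand":0}]'

```text
clock: 3.42
tcp_pos: [0.5011, -0.0312, 0.3408]
eef_rot: [-179.9, -0.0, 78.3]
force: [0.3, 1.0, -0.4]
finger_gap: 0.0854
grasp_force: 0.0
```

Run:
```python
from h import *
np.set_printoptions(precision=4,suppress=True)
to([0.44,0.317,0.3],75)
p=cap('wrist','w1.png')
import pickle;pickle.dump(p,open('w1.pkl','wb'))
a=cv2.resize(p['img'][:,:,::-1],(800,500),interpolation=cv2.INTER_CUBIC);cv2.imwrite('pics/w1b.png',a)
for l in ['rack','awl_dark','awl_light']:
    print(l,[(w(p,d['position']),proj(p,w(p,d['position'])),round(d['conf'],2)) for d in recognise(p,l)[:2]])
```

```text
tcp [ 0.5011 -0.0312  0.3408] rot [-179.93   -0.01   78.29] slide total [ 3.286 -1.305  0.41 ] F [ 0.27  0.99 -0.41] t 3.425 gap 0.08540272870436909
turn [-0.0008 -0.0001  0.0365]
rack [(array([ 0.5166, -0.0616,  0.0952]), array([336.5204, 187.8541]), 0.86)]
awl_dark [(array([ 0.4682, -0.1071,  0.156 ]), array([300.8517, 255.0648]), 0.7), (array([ 0.5179, -0.0613,  0.0969]), array([337.6677, 187.7977]), 0.38)]
awl_light [(array([ 0.495 , -0.0239,  0.1607]), array([309.405 , 171.1338]), 0.85)]
```

View pics/w1b.png

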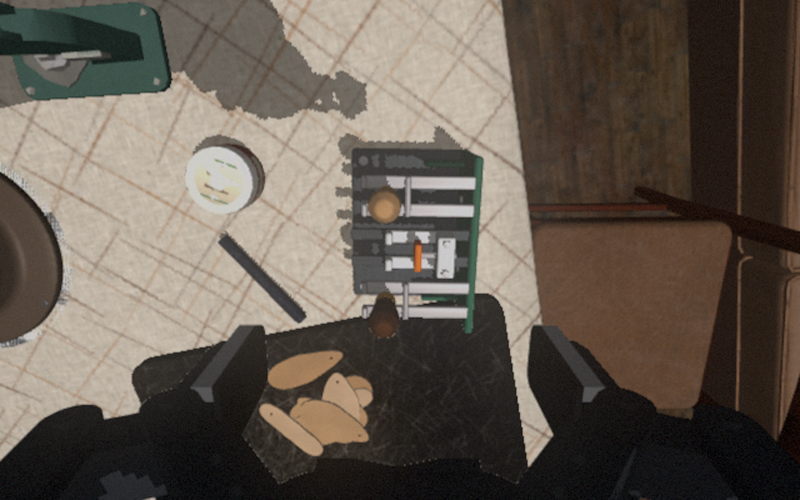

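Run:
```python
import cv2
a=cv2.imread('pics/w1.png')[112:276,270:400]
cv2.imwrite('pics/w1c.png',cv2.resize(a,None,fx=3.6,fy=3.6,interpolation=cv2.INTER_CUBIC))
```

```text
(no output)
```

View pics/w1c.png

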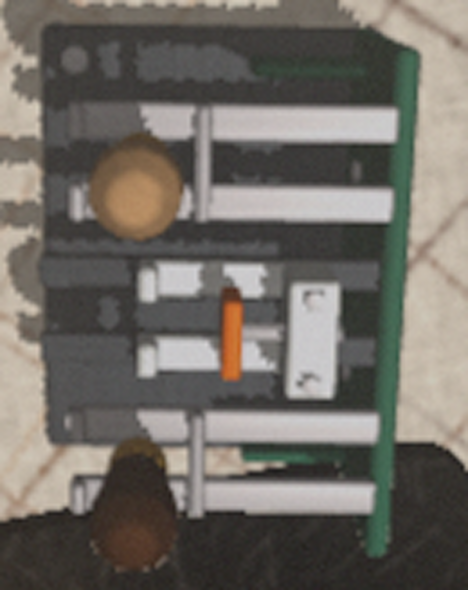

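Run:
```python
from h import *
import pickle
np.set_printoptions(precision=4,suppress=True)
p=pickle.load(open('w1.pkl','rb'))
def P(u,v,z): return ray(p,270+(u+.5)/3.6-.5,112+(v+.5)/3.6-.5,z)
L={'light':[(300,142),(300,187)],'dark':[(300,442),(300,480)],'midL':[(170,296),(170,338)],'midR':[(215,297),(215,338)]}
C={}
for k,(a,b) in L.items():
    A,B=P(*a,.105),P(*b,.105); C[k]=(A+B)/2; print(k,C[k][:2],'gap',np.linalg.norm(A-B))
b1,b2=P(412,52,.103),P(385,552,.103)  # board outer edge top
d=(b1-b2)[:2];print('board',b1,b2,np.linalg.norm(d),'yaw',np.degrees(np.arctan2(-d[0],d[1])))
for a,b in [((100,103),(398,108)),((80,513),(370,512)),((140,262),(375,264))]:
    A,B=P(*a,.105),P(*b,.105);e=(B-A)[:2];print('prong yaw',np.degrees(np.arctan2(e[1],e[0])),np.linalg.norm(e))
e=(C['light']-C['dark'])[:2];print('span',np.linalg.norm(e), (C['light']+C['dark'])[:2]/2)
print('pad front',P(221,334,.125),'tips front',P(138,300,.114),P(138,356,.114))
```

```text
light [ 0.5403 -0.0295] gap 0.01350056012575074
dark [ 0.5235 -0.1232] gap 0.013054265665860805
midL [ 0.4926 -0.0679] gap 0.013489785599264234
midR [ 0.5062 -0.0709] gap 0.013171892781141458
board [ 0.5783 -0.0039  0.103 ] [ 0.5452 -0.1613  0.103 ] 0.16084506746892926 yaw -11.894873935299993
prong yaw -12.694090661524578 0.08777429728186067
prong yaw -11.515664001318633 0.09369573969687743
prong yaw -12.237945241615655 0.07166355171883465
span 0.09518087499175584 [ 0.5319 -0.0764]
pad front [ 0.5075 -0.0704  0.125 ] tips front [ 0.4849 -0.0582  0.114 ] [ 0.4812 -0.0755  0.114 ]
```

The wrist view shows the middle prongs at crop y 296/338 and the pad's front face at (221,334). That puts the rack at yaw -12.1°, with its centre line at 36.8 mm along the rack's y axis. The board, span and gap sizes all match the given ones. Next I look at the screwdriver.

send_rows --rows '[{"rotation":[0,0,0.004],"slide":[0.487,-0.19,0],"hand":0},{"rotation":[0,0,0],"slide":[0.487,-0.19,0],"hand":0},{"rotation":[0,0,0],"slide":[0.487,-0.19,0],"hand":0},{"rotation":[0,0,0],"slide":[0.487,-0.19,0],"hand":0},{"rotation":[0,0,0],"slide":[0.487,-0.19,0],"hand":0},{"rotation":[0,0,0],"slide":[0.487,-0.19,0],"hand":0},{"rotation":[0,0,0],"slide":[0.487,-0.19,0],"hand":0},{"rotation":[0,0,0],"slide":[0,0,0],"hand":0}]'

```text
clock: 4.62
tcp_pos: [0.4409, 0.3337, 0.3407]
eef_rot: [-180.0, 0.0, 78.2]
force: [0.6, -0.9, -0.3]
finger_gap: 0.0853
grasp_force: 0.0
```

Run:
```python
from h import *
np.set_printoptions(precision=4,suppress=True)
p=cap('wrist','w2.png')
to([0.44,0.317,0.3],77.9)
import pickle;pickle.dump(p,open('w2.pkl','wb'))
for l in ['screwdriver','block']:
    print(l,[(w(p,d['position']),proj(p,w(p,d['position'])),round(d['conf'],2)) for d in recognise(p,l)[:2]])
h=cv2.cvtColor(p['img'],cv2.COLOR_RGB2HSV);m=((h[...,0]<6)|(h[...,0]>174))&(h[...,1]>180)&(h[...,2]>70)
n,lab,st,ce=cv2.connectedComponentsWithStats(m.astype(np.uint8))
i=1+np.argmax(st[1:,4]);print(st[i],ce[i]);x,y,ww,hh,_=st[i]
cv2.imwrite('pics/w2c.png',cv2.resize(p['img'][y-60:y+hh+60,x-70:x+ww+70,::-1],None,fx=3,fy=3,interpolation=cv2.INTER_CUBIC));print(x-70,y-60)
```

```text
tcp [0.4414 0.332  0.3411] rot [-179.99    0.02   78.14] slide total [-0.15   0.018  0.411] F [ 0.77 -0.06  0.13] t 4.675 gap 0.0855252043741106
turn [-0.0001  0.0003  0.0027]
screwdriver [(array([0.4494, 0.3285, 0.1689]), array([327.6037, 182.9324]), 0.58)]
block [(array([0.4474, 0.3405, 0.0881]), array([321.8451, 156.4385]), 0.56)]
[318 183  17  16 183] [326.0656 190.8142]
248 123
```

View pics/w2c.png

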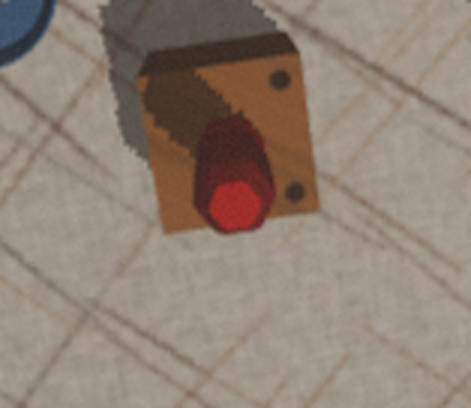

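Run:
```python
from h import *
import pickle
np.set_printoptions(precision=4,suppress=True)
p=pickle.load(open('w2.pkl','rb'))
P=lambda u,v,z: ray(p,248+(u+.5)/3-.5,123+(v+.5)/3-.5,z)
c=[P(u,v,.085) for u,v in [(138,76),(298,55),(319,212),(163,233)]]
print(c,np.mean(c,0),[np.linalg.norm(c[i]-c[i-1]) for i in range(4)])
print(P(235,206,.175), 'lower', P(194,185,.163),P(273,185,.163))
```

```text
[array([0.4183, 0.3557, 0.085 ]), array([0.4783, 0.3512, 0.085 ]), array([0.4753, 0.2901, 0.085 ]), array([0.4142, 0.2941, 0.085 ])] [0.4465 0.3228 0.085 ] [np.float64(0.0617286746840376), np.float64(0.06016413655895538), np.float64(0.061192263180235386), np.float64(0.0612041651729856)]
[0.4466 0.3226 0.175 ] lower [0.4351 0.3287 0.163 ] [0.459  0.3237 0.163 ]
```

send_rows --rows '[{"rotation":[0,0,0.003],"slide":[-0.08,0.069,0.3],"hand":0},{"rotation":[0,0,0],"slide":[0,0,0.45],"hand":0},{"rotation":[0,0,0],"slide":[0,0,0.45],"hand":0},{"rotation":[0,0,0],"slide":[0,0,0.4],"hand":0},{"rotation":[0,0,0],"slide":[0,0,0.35],"hand":0},{"rotation":[0,0,0],"slide":[0,0,0.2],"hand":0},{"rotation":[0,0,0],"slide":[0,0,0.07],"hand":0},{"rotation":[0,0,0],"slide":[0,0,0],"hand":0}]'

```text
clock: 5.78
tcp_pos: [0.448, 0.3202, 0.1198]
eef_rot: [180.0, -0.0, 77.5]
force: [0.8, -0.1, -0.1]
finger_gap: 0.0853
grasp_force: 0.0
```

send_rows --rows '[{"rotation":[0,0,0],"slide":[0,0,0],"hand":80},{"rotation":[0,0,0],"slide":[0,0,0],"hand":120},{"rotation":[0,0,0],"slide":[0,0,0],"hand":140},{"rotation":[0,0,0],"slide":[0,0,0],"hand":255},{"rotation":[0,0,0],"slide":[0,0,0],"hand":255},{"rotation":[0,0,0],"slide":[0,0,0],"hand":255}]' --squeeze 70

```text
clock: 6.52
tcp_pos: [0.4479, 0.3209, 0.1196]
eef_rot: [180.0, -0.0, 77.6]
force: [-0.1, -0.6, 3.4]
finger_gap: 0.0239
grasp_force: 68.4
```

send_rows --rows '[{"rotation":[0,0,0],"slide":[0,0,-0.05],"hand":255},{"rotation":[0,0,0],"slide":[0,0,-0.15],"hand":255},{"rotation":[0,0,0],"slide":[0,0,-0.25],"hand":255},{"rotation":[0,0,0],"slide":[0,0,-0.3],"hand":255},{"rotation":[0,0,0],"slide":[0,0,-0.3],"hand":255},{"rotation":[0,0,0],"slide":[0,0,-0.15],"hand":255},{"rotation":[0,0,0],"slide":[0,0,0],"hand":255},{"rotation":[0,0,0],"slide":[0,0,0],"hand":255}]'

```text
clock: 7.52
tcp_pos: [0.4475, 0.3205, 0.2382]
eef_rot: [-179.9, 0.1, 77.6]
force: [-0.5, 0.4, -1.9]
finger_gap: 0.0241
grasp_force: 68.6
```

Run:
```python
from h import *
np.set_printoptions(precision=4,suppress=True)
yw=np.radians(-12.1);X=np.array([np.cos(yw),np.sin(yw)]);Y=np.array([-X[1],X[0]])
print('rack xy of tcp',sensors.observe()['tcp_pos'][:2]@X,sensors.observe()['tcp_pos'][:2]@Y)
t=X*(.5124-.110)+Y*.0368;print(t)
to([*t,.27],77.9)
p=cap('scene','s2.png');u=proj(p,[.446,.32,.2]).astype(int);q=cap('wrist','w3.png')
a=p['img'][u[1]-60:u[1]+60,u[0]-60:u[0]+60,::-1];b=q['img'][:,:,::-1]
cv2.imwrite('pics/s2c.png',np.hstack([cv2.resize(a,(400,400),interpolation=cv2.INTER_CUBIC),cv2.resize(b[200:400,220:420],(400,400),interpolation=cv2.INTER_CUBIC)]))
```

```text
rack xy of tcp 0.3703526708770581 0.4072119617624051
[ 0.4012 -0.0484]
tcp [0.4475 0.3205 0.2382] rot [-179.94    0.07   77.58] slide total [-3.703  0.341 -0.314] F [-0.49  0.35 -1.89] t 7.525 gap 0.02409785242652689
turn [-0.0007  0.0008 -0.0036]
```

View pics/s2c.png

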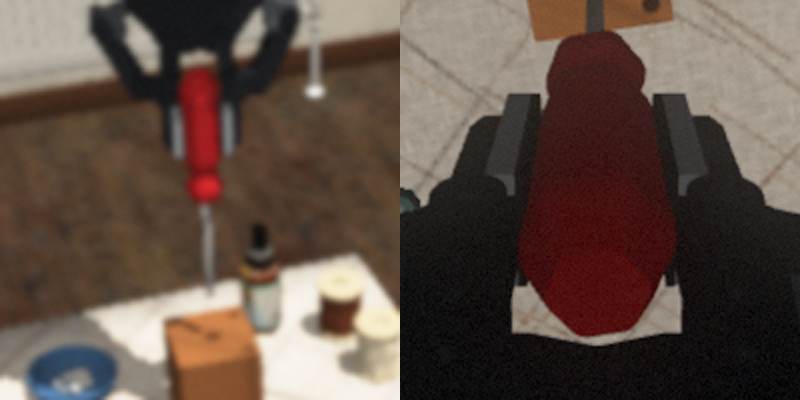

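The screwdriver is clear of the block and hangs straight in the fingers: handle at (203,130) in the left half, blade tip at (208,290). I'll carry it to the front of the rack.

send_rows --rows '[{"rotation":[0,0,-0.0036],"slide":[-0.34,0.04,-0.1],"hand":255},{"rotation":[0,0,0],"slide":[-0.507,0.043,0],"hand":255},{"rotation":[0,0,0],"slide":[-0.507,0.043,0],"hand":255},{"rotation":[0,0,0],"slide":[-0.507,0.043,0],"hand":255},{"rotation":[0,0,0],"slide":[-0.507,0.043,0],"hand":255},{"rotation":[0,0,0],"slide":[-0.507,0.043,0],"hand":255},{"rotation":[0,0,0],"slide":[-0.507,0.043,0],"hand":255},{"rotation":[0,0,0],"slide":[-0.34,0.04,0],"hand":255}]'

```text
clock: 8.62
tcp_pos: [0.4017, -0.052, 0.2486]
eef_rot: [-179.9, 0.0, 77.8]
force: [0.6, 0.2, -1.1]
finger_gap: 0.0242
grasp_force: 68.6
```

send_rows --rows '[{"rotation":[0,0,0],"slide":[0,0,0.4],"hand":255},{"rotation":[0,0,0],"slide":[0,0,0.35],"hand":255},{"rotation":[0,0,0],"slide":[0,0,0],"hand":255},{"rotation":[0,0,0],"slide":[0,0,0],"hand":255}]'

```text
clock: 9.12
tcp_pos: [0.4029, -0.0502, 0.1752]
eef_rot: [180.0, -0.0, 77.9]
force: [-0.2, -0.1, -0.8]
finger_gap: 0.0245
grasp_force: 68.9
```

```bash
cat >> h.py <<'E'
yw=np.radians(-12.1);X=np.array([np.cos(yw),np.sin(yw)]);Y=np.array([-X[1],X[0]])
def rk():
    s=sensors.observe();t=s['tcp_pos'];print('rack mm: x %.1f y %.1f shoulder-seat %.1f'%((t[:2]@X-.5124)*1e3,(t[:2]@Y-.0368)*1e3,(t[2]-.0346-.105)*1e3),'F rack',s['force'][:2]@X,s['force'][:2]@Y,s['force'][2],'rot',s['eef_rot'],'t',s['clock'])
def W(x,y,z): return np.r_[X*(.5124+x)+Y*(.0368+y),z]
E
python3 - <<'E'
from h import *
rk();to([*W(-.1,-.0015,0)[:2],.151],77.9)
o=[]
for n in ['scene','top']:
    p=cap(n,n+'3.png')
    u=proj(p,W(-.05,0,.1)).astype(int)
    a=p['img'][u[1]-45:u[1]+45,u[0]-45:u[0]+45,::-1];o.append(cv2.resize(a,(400,400),interpolation=cv2.INTER_CUBIC));print(n,u-45)
    # expected: shoulder, tip axis, centre-line points
    x,y=sensors.observe()['tcp_pos'][:2];z=sensors.observe()['tcp_pos'][2]-.0346
    f=lambda Q:np.round((proj(p,Q)-(u-45)+.5)*400/90,1)
    print('shoulder',f([x,y,z]),'tip',f([x,y,z-.075]),'mid -22',f(W(-.022,0,.105)),'f',f(W(-.06,0,.105)))
cv2.imwrite('pics/m3.png',np.hstack(o))
E
```

```text
rack mm: x -107.9 y -1.4 shoulder-seat 35.6 F rack -0.15122519182877436 -0.1797219988158158 -0.7917205983686941 rot [ 1.79971589e+02 -2.71636060e-03  7.79159036e+01] t 9.125
tcp [ 0.4029 -0.0502  0.1752] rot [179.97  -0.    77.92] slide total [-0.001  0.079  0.242] F [-0.19 -0.14 -0.79] t 9.125 gap 0.024453837373685387
turn [ 0.0003 -0.      0.0002]
scene [314 232]
shoulder [ 68.3 161.1] tip [ 64.8 272.8] mid -22 [274.9 188.3] f [182.8 199.6]
top [363 169]
shoulder [198.9 315.2] tip [170.8 322.5] mid -22 [219.7 148. ] f [203.2 223.4]
```

View pics/m3.png

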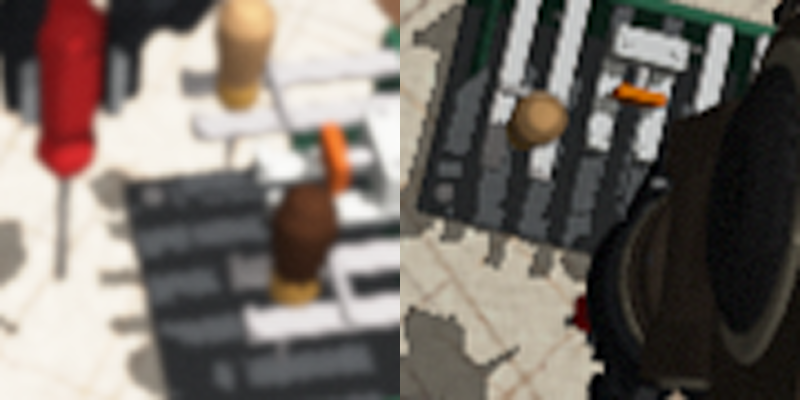

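send_rows --rows '[{"rotation":[0,0,0],"slide":[0,0.1,0.12],"hand":255},{"rotation":[0,0,0],"slide":[0,0.1,0.107],"hand":255},{"rotation":[0,0,0],"slide":[0,0.1,0],"hand":255},{"rotation":[0,0,0],"slide":[0,0.1,0],"hand":255},{"rotation":[0,0,0],"slide":[0,0.05,0],"hand":255},{"rotation":[0,0,0],"slide":[0,0,0],"hand":255},{"rotation":[0,0,0],"slide":[0,0,0],"hand":255}]'

```text
clock: 10.1
tcp_pos: [0.4465, -0.0597, 0.1517]
eef_rot: [-180.0, -0.0, 77.9]
force: [-1.5, 0.1, -1.3]
finger_gap: 0.0244
grasp_force: 68.9
```

```bash
python3 -c "
from h import *
rk();to(W(-.03,-.0015,.1526),77.9)"
```

```text
rack mm: x -63.3 y -1.5 shoulder-seat 12.1 F rack -1.4812833017673468 -0.2588166912853226 -1.2852800462774274 rot [-1.79994549e+02 -2.64722316e-04  7.78992117e+01] t 10.1
tcp [ 0.4465 -0.0597  0.1517] rot [-179.99   -0.     77.9 ] slide total [ 0.     0.333 -0.009] F [-1.5   0.06 -1.29] t 10.1 gap 0.02438068530148479
turn [-0.0001 -0.     -0.    ]
```

send_rows --rows '[{"rotation":[0,0,0],"slide":[0,0.06,0],"hand":255},{"rotation":[0,0,0],"slide":[0,0.06,0],"hand":255},{"rotation":[0,0,0],"slide":[0,0.06,0],"hand":255},{"rotation":[0,0,0],"slide":[0,0,0],"hand":255}]'

```text
clock: 10.6
tcp_pos: [0.4647, -0.0635, 0.1515]
eef_rot: [-180.0, 0.0, 77.9]
force: [0.6, 0.9, -0.5]
finger_gap: 0.0241
grasp_force: 68.9
```

Run:
```python
from h import *
rk()
q=cap('wrist','w4.png');a=q['img'][60:400,150:490,::-1];s=cap('scene')
u=proj(s,W(-.03,0,.11)).astype(int);print(u)
b=cv2.resize(s['img'][u[1]-35:u[1]+35,u[0]-35:u[0]+35,::-1],(400,400),interpolation=cv2.INTER_CUBIC)
cv2.imwrite('pics/m4.png',np.hstack([cv2.convertScaleAbs(cv2.resize(a,(400,400),interpolation=cv2.INTER_CUBIC),alpha=1.6),b]))
```

```text
rack mm: x -44.7 y -1.5 shoulder-seat 11.9 F rack 0.4153047672387824 1.0264355861813206 -0.5366603947780284 rot [-1.79993340e+02  3.69523308e-04  7.78967426e+01] t 10.6
[371 272]
```

View pics/m4.png

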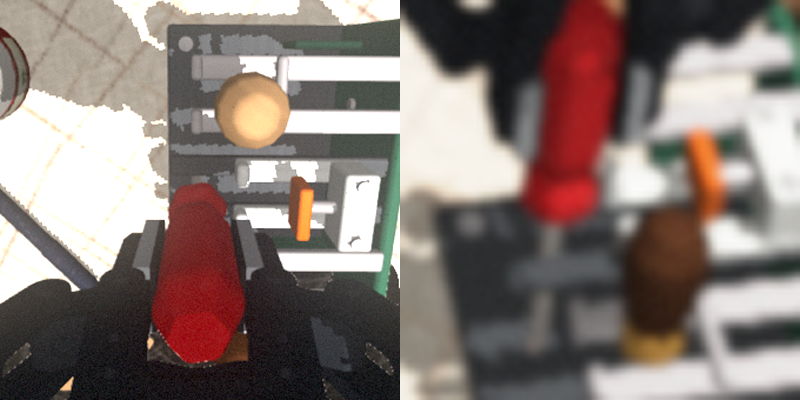

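Run:
```python
from h import *
q=cap('wrist')
f=lambda Q:np.round((proj(q,Q)-[150,60])/.85,1)
for o in (-.003,0,.003): print(o,'shoulder far rim',f(W(-.0447,.010+o,.117)),'bulge 6mm up',f(W(-.0447,.013+o,.123)))
for y in (-.0065,.0065,0): print('prong edge',y,f(W(-.018,y,.105)))
g=q['img'][:,:,0].astype(int)[:, int(150+.85*197)];print(g[200:240])
print(q['img'][225:250,int(150+.85*265)].mean(1).astype(int))
print(q['img'][200:225,int(150+.85*265)].mean(1).astype(int))
```

```text
-0.003 shoulder far rim [197.6 189.4] bulge 6mm up [197.6 187.5]
0 shoulder far rim [197.6 183.1] bulge 6mm up [197.6 180.9]
0.003 shoulder far rim [197.6 176.7] bulge 6mm up [197.6 174.3]
prong edge -0.0065 [252.5 207.3]
prong edge 0.0065 [253.5 182. ]
prong edge 0 [253.  194.8]
[49 50 55 52 55 50 53 54 53 61 75 72 74 76 73 75 77 77 81 82 83 85 88 85
 85 88 85 86 84 87 80 77 68 66 72 74 73 73 74 73]
[ 52  50  49  51  53  50  51  43  54  71  78 108 158 193 205 206 207 204
 206 204 205 204 206 206 204]
[203 204 204 203 205 204 204 207 204 204 204 203 205 198 152  77  82  83
  84  82  82  81  83  74  48]
```

send_rows --rows '[{"rotation":[0,0,0],"slide":[-0.015,0.03,0],"hand":255},{"rotation":[0,0,0],"slide":[0,0.06,0],"hand":255},{"rotation":[0,0,0],"slide":[0,0.06,0],"hand":255},{"rotation":[0,0,0],"slide":[0,0.06,0],"hand":255},{"rotation":[0,0,0],"slide":[0,0,0],"hand":255},{"rotation":[0,0,0],"slide":[0,0,0],"hand":255}]'

```text
clock: 11.5
tcp_pos: [0.4844, -0.0693, 0.1515]
eef_rot: [-180.0, 0.0, 77.9]
force: [-0.4, -1.2, -1.3]
finger_gap: 0.0241
grasp_force: 68.9
```

```bash
python3 -c "
from h import *
rk()"
```

```text
rack mm: x -24.3 y -3.0 shoulder-seat 11.9 F rack -0.1214920781276782 -1.2040962329833869 -1.3015761481644093 rot [-1.79976704e+02  1.01794126e-03  7.79013968e+01] t 11.5
```

send_rows --rows '[{"rotation":[0,0,0],"slide":[0,0.04,0],"hand":255},{"rotation":[0,0,0],"slide":[0,0.04,0],"hand":255},{"rotation":[0,0,0],"slide":[0,0,0],"hand":255}]'

```text
clock: 11.88
tcp_pos: [0.4926, -0.071, 0.1516]
eef_rot: [180.0, 0.0, 77.9]
force: [-0.4, -0.9, -0.9]
finger_gap: 0.0239
grasp_force: 68.9
```

send_rows --rows '[{"rotation":[0,0,0],"slide":[0,0.02,0],"hand":255},{"rotation":[0,0,0],"slide":[0,0,0],"hand":255}]'

```text
clock: 12.12
tcp_pos: [0.494, -0.0713, 0.1515]
eef_rot: [-180.0, -0.0, 77.9]
force: [-1.1, 0.7, 0.4]
finger_gap: 0.0241
grasp_force: 68.9
```

send_rows --rows '[{"rotation":[0,0,0],"slide":[0,0.02,0],"hand":255},{"rotation":[0,0,0],"slide":[0,0,0],"hand":255}]'

```text
clock: 12.38
tcp_pos: [0.4957, -0.0717, 0.1515]
eef_rot: [-179.9, 0.0, 77.9]
force: [-4.9, 0.6, 0.7]
finger_gap: 0.0242
grasp_force: 69.0
```

send_rows --rows '[{"rotation":[0,0,0],"slide":[0,0.02,0],"hand":255},{"rotation":[0,0,0],"slide":[0,0,0],"hand":255}]'

```text
clock: 12.62
tcp_pos: [0.4978, -0.0722, 0.1515]
eef_rot: [-179.9, 0.0, 77.9]
force: [-5.7, 1.3, 2.1]
finger_gap: 0.0244
grasp_force: 69.1
```

```bash
python3 -c "
from h import *
rk()"
```

```text
rack mm: x -10.5 y -3.0 shoulder-seat 11.9 F rack -5.8319131421781725 0.030344739267452292 2.075784341861311 rot [-1.79944980e+02  2.35608414e-03  7.79028931e+01] t 12.625
```

send_rows --rows '[{"rotation":[0,0,0],"slide":[0,0.02,0],"hand":255},{"rotation":[0,0,0],"slide":[0,0.01,0],"hand":255},{"rotation":[0,0,0],"slide":[0,0,0],"hand":255}]'

```text
clock: 13.0
tcp_pos: [0.5003, -0.0728, 0.1514]
eef_rot: [-179.9, 0.0, 77.9]
force: [-7.2, 0.9, 3.1]
finger_gap: 0.0242
grasp_force: 69.2
```

send_rows --rows '[{"rotation":[0,0,0],"slide":[0,0.01,0],"hand":255},{"rotation":[0,0,0],"slide":[0,0,0],"hand":255}]'

```text
clock: 13.25
tcp_pos: [0.5011, -0.0729, 0.1514]
eef_rot: [-179.9, 0.0, 77.9]
force: [-7.8, 1.0, 3.0]
finger_gap: 0.0243
grasp_force: 69.2
```

send_rows --rows '[{"rotation":[0,0,0],"slide":[0,0.007,0],"hand":255},{"rotation":[0,0,0],"slide":[0,0,0],"hand":255}]'

```text
clock: 13.5
tcp_pos: [0.5017, -0.073, 0.1515]
eef_rot: [-179.9, 0.0, 77.9]
force: [-7.2, 1.4, 3.8]
finger_gap: 0.024
grasp_force: 69.3
```

Run:
```python
from h import *
rk()
F=[]
for i in range(5):
    q=cap('wrist');f=sensors.observe()['force'];F.append([f[:2]@X,f[:2]@Y,f[2]])
print(np.mean(F,0),np.std(F,0))
s=cap('scene');u=proj(s,W(-.01,0,.12)).astype(int)
a=q['img'][60:400,150:490,::-1]
b=cv2.resize(s['img'][u[1]-30:u[1]+30,u[0]-30:u[0]+30,::-1],(400,400),interpolation=cv2.INTER_CUBIC)
cv2.imwrite('pics/m5.png',np.hstack([cv2.convertScaleAbs(cv2.resize(a,(400,400),interpolation=cv2.INTER_CUBIC),alpha=1.6),b]))
```

```text
rack mm: x -6.5 y -3.1 shoulder-seat 11.9 F rack -7.34871968605211 -0.09405382881532187 3.7511296752827405 rot [-1.79881612e+02  4.54430869e-03  7.79035580e+01] t 13.5
[-7.48487202 -0.16297468  3.07311972] [0.283387   0.35924864 0.61963728]
```

View pics/m5.png

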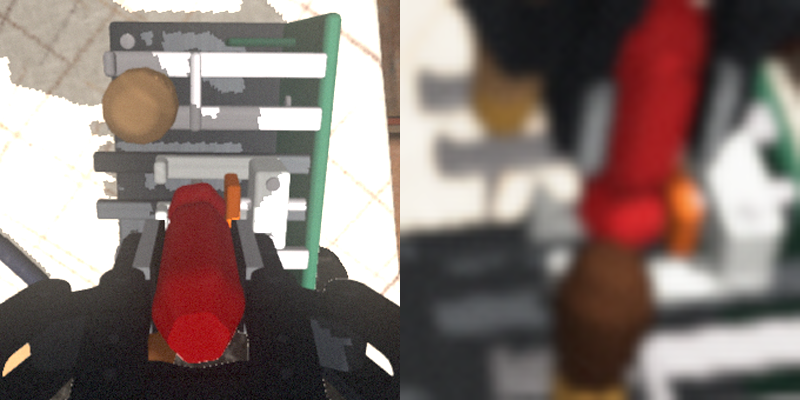

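Handle is on the orange pad (232,198 left; 683,215 right) with the tips just in front of it. Force 7.5 N matches about 7.5–8 mm of travel. I'll press 1 mm more, then lower in small steps.

send_rows --rows '[{"rotation":[0,0,0],"slide":[0,0.01,0],"hand":255},{"rotation":[0,0,0],"slide":[0,0,0],"hand":255}]'

```text
clock: 14.05
tcp_pos: [0.5025, -0.0732, 0.1514]
eef_rot: [-179.9, 0.0, 77.9]
force: [-8.7, 0.9, 3.0]
finger_gap: 0.0243
grasp_force: 69.3
```

send_rows --rows '[{"rotation":[0,0,0],"slide":[0,0,0.02],"hand":255},{"rotation":[0,0,0],"slide":[0,0,0],"hand":255}]'

```text
clock: 14.3
tcp_pos: [0.5026, -0.0732, 0.1495]
eef_rot: [-179.9, -0.0, 77.9]
force: [-8.6, 1.5, 3.1]
finger_gap: 0.0243
grasp_force: 69.5
```

send_rows --rows '[{"rotation":[0,0,0],"slide":[0,0,0.01],"hand":255},{"rotation":[0,0,0],"slide":[0,0,0],"hand":255}]'

```text
clock: 14.55
tcp_pos: [0.5027, -0.0732, 0.1486]
eef_rot: [-179.9, -0.0, 77.9]
force: [-8.1, 1.3, 4.6]
finger_gap: 0.0241
grasp_force: 69.5
```

```bash
python3 -c "
from h import *
rk()"
```

```text
rack mm: x -5.6 y -3.0 shoulder-seat 9.0 F rack -8.14990894768125 -0.4236786949758562 4.580711217650536 rot [-1.79888879e+02 -8.56009473e-03  7.79066088e+01] t 14.55
```

send_rows --rows '[{"rotation":[0,0,0],"slide":[0,0,0.01],"hand":255},{"rotation":[0,0,0],"slide":[0,0,0],"hand":255}]'

```text
clock: 14.8
tcp_pos: [0.5026, -0.0732, 0.1476]
eef_rot: [-179.9, -0.0, 77.9]
force: [-7.9, 1.9, 4.1]
finger_gap: 0.0242
grasp_force: 69.5
```

send_rows --rows '[{"rotation":[0,0,0],"slide":[0,0,0.01],"hand":255},{"rotation":[0,0,0],"slide":[0,0,0],"hand":255}]'

```text
clock: 15.05
tcp_pos: [0.5027, -0.0731, 0.1467]
eef_rot: [-179.9, -0.0, 77.9]
force: [-7.7, 2.7, 4.1]
finger_gap: 0.0243
grasp_force: 69.5
```

send_rows --rows '[{"rotation":[0,0,0],"slide":[0,0,0.01],"hand":255},{"rotation":[0,0,0],"slide":[0,0,0],"hand":255}]'

```text
clock: 15.3
tcp_pos: [0.5027, -0.0732, 0.1457]
eef_rot: [-179.9, -0.0, 77.9]
force: [-8.1, 1.6, 4.0]
finger_gap: 0.0242
grasp_force: 69.5
```

send_rows --rows '[{"rotation":[0,0,0],"slide":[0,0,0.01],"hand":255},{"rotation":[0,0,0],"slide":[0,0,0],"hand":255}]'

```text
clock: 15.55
tcp_pos: [0.5027, -0.0732, 0.1447]
eef_rot: [-179.9, -0.0, 77.9]
force: [-7.9, 1.2, 4.1]
finger_gap: 0.0239
grasp_force: 69.5
```

send_rows --rows '[{"rotation":[0,0,0],"slide":[0,0,0.01],"hand":255},{"rotation":[0,0,0],"slide":[0,0,0],"hand":255}]'

```text
clock: 15.8
tcp_pos: [0.5027, -0.0731, 0.1437]
eef_rot: [-179.9, -0.0, 77.9]
force: [-7.4, 1.6, 3.5]
finger_gap: 0.0245
grasp_force: 69.5
```

```bash
python3 -c "
from h import *
rk()"
```

```text
rack mm: x -5.5 y -2.9 shoulder-seat 4.1 F rack -7.598959600270096 0.009728206883903079 3.5235425278096635 rot [-1.79898279e+02 -1.20892723e-02  7.79042287e+01] t 15.8
```

send_rows --rows '[{"rotation":[0,0,0],"slide":[0,0,0.01],"hand":255},{"rotation":[0,0,0],"slide":[0,0,0],"hand":255}]'

```text
clock: 16.05
tcp_pos: [0.5027, -0.0732, 0.1427]
eef_rot: [-179.9, -0.0, 77.9]
force: [-8.1, 2.4, 5.4]
finger_gap: 0.0239
grasp_force: 69.5
```

send_rows --rows '[{"rotation":[0,0,0],"slide":[0,0,0.01],"hand":255},{"rotation":[0,0,0],"slide":[0,0,0],"hand":255}]'

```text
clock: 16.3
tcp_pos: [0.5027, -0.0732, 0.1417]
eef_rot: [-179.9, -0.0, 77.9]
force: [-8.4, 2.0, 5.3]
finger_gap: 0.0243
grasp_force: 69.5
```

send_rows --rows '[{"rotation":[0,0,0],"slide":[0,0,0.007],"hand":255},{"rotation":[0,0,0],"slide":[0,0,0],"hand":255}]'

```text
clock: 16.55
tcp_pos: [0.5027, -0.0732, 0.141]
eef_rot: [-179.9, -0.0, 77.9]
force: [-8.0, 1.7, 4.0]
finger_gap: 0.0242
grasp_force: 69.5
```

send_rows --rows '[{"rotation":[0,0,0],"slide":[0,0,0.005],"hand":255},{"rotation":[0,0,0],"slide":[0,0,0],"hand":255}]'

```text
clock: 16.8
tcp_pos: [0.5027, -0.0731, 0.1405]
eef_rot: [-179.9, -0.0, 77.9]
force: [-8.7, 1.7, 4.9]
finger_gap: 0.0243
grasp_force: 69.5
```

Nearly seated, about 0.9 mm above the seat by my figures. Continuing in half-millimetre steps.

send_rows --rows '[{"rotation":[0,0,0],"slide":[0,0,0.005],"hand":255},{"rotation":[0,0,0],"slide":[0,0,0],"hand":255}]'

```text
clock: 17.05
tcp_pos: [0.5027, -0.0732, 0.1401]
eef_rot: [-179.9, -0.0, 77.9]
force: [-8.1, 2.1, 5.0]
finger_gap: 0.0242
grasp_force: 69.5
```

send_rows --rows '[{"rotation":[0,0,0],"slide":[0,0,0.004],"hand":255},{"rotation":[0,0,0],"slide":[0,0,0],"hand":255}]'

```text
clock: 17.3
tcp_pos: [0.5027, -0.0732, 0.1397]
eef_rot: [-179.9, -0.0, 77.9]
force: [-7.7, 1.7, 5.0]
finger_gap: 0.024
grasp_force: 69.5
```

send_rows --rows '[{"rotation":[0,0,0],"slide":[0,0,0.003],"hand":255},{"rotation":[0,0,0],"slide":[0,0,0],"hand":255}]'

```text
clock: 17.55
tcp_pos: [0.5028, -0.0732, 0.1396]
eef_rot: [-179.9, -0.0, 77.9]
force: [-8.0, 1.7, 6.2]
finger_gap: 0.0242
grasp_force: 69.7
```

send_rows --rows '[{"rotation":[0,0,0],"slide":[0,0,0.003],"hand":255},{"rotation":[0,0,0],"slide":[0,0,0],"hand":255}]'

```text
clock: 17.8
tcp_pos: [0.5028, -0.0731, 0.1395]
eef_rot: [-179.9, -0.0, 77.9]
force: [-9.2, 2.3, 8.9]
finger_gap: 0.0242
grasp_force: 69.9
```

send_rows --rows '[{"rotation":[0,0,0],"slide":[0,0,0.002],"hand":255},{"rotation":[0,0,0],"slide":[0,0,0],"hand":255}]'

```text
clock: 18.05
tcp_pos: [0.5027, -0.0731, 0.1395]
eef_rot: [-179.9, -0.0, 77.9]
force: [-10.1, 2.2, 9.1]
finger_gap: 0.024
grasp_force: 70.0
```

Seated: the TCP stopped at 139.5 mm, which puts the shoulder at 104.9 mm. I'll ease the handle forward against the tips, then release.

send_rows --rows '[{"rotation":[0,0,0],"slide":[0,-0.006,-0.003],"hand":255},{"rotation":[0,0,0],"slide":[0,-0.006,0],"hand":255},{"rotation":[0,0,0],"slide":[0,0,0],"hand":255}]'

```text
clock: 18.42
tcp_pos: [0.5022, -0.073, 0.1395]
eef_rot: [-180.0, -0.0, 77.9]
force: [-6.6, 0.9, 5.4]
finger_gap: 0.0241
grasp_force: 69.5
```

send_rows --rows '[{"rotation":[0,0,0],"slide":[0,0,0],"hand":150},{"rotation":[0,0,0],"slide":[0,0,0],"hand":120},{"rotation":[0,0,0],"slide":[0,0,0],"hand":80},{"rotation":[0,0,0],"slide":[0,0,0],"hand":40},{"rotation":[0,0,0],"slide":[0,0,0],"hand":20},{"rotation":[0,0,0],"slide":[0,0,0],"hand":20}]' --squeeze 20

```text
clock: 19.18
tcp_pos: [0.5026, -0.0732, 0.139]
eef_rot: [180.0, 0.0, 77.9]
force: [0.5, -0.6, 0.0]
finger_gap: 0.0789
grasp_force: 0.0
```

send_rows --rows '[{"rotation":[0,0,0],"slide":[0,0,-0.05],"hand":20},{"rotation":[0,0,0],"slide":[0,0,-0.2],"hand":20},{"rotation":[0,0,0],"slide":[0,0,-0.4],"hand":20},{"rotation":[0,0,0],"slide":[0,0,-0.4],"hand":20},{"rotation":[0,0,0],"slide":[0,0,-0.4],"hand":20},{"rotation":[0,0,0],"slide":[0.4,0,-0.3],"hand":20},{"rotation":[0,0,0],"slide":[0,0,0],"hand":20},{"rotation":[0,0,0],"slide":[0,0,0],"hand":20}]'

```text
clock: 20.18
tcp_pos: [0.5108, -0.0342, 0.3135]
eef_rot: [-180.0, 0.0, 77.9]
force: [-0.4, -0.1, -0.9]
finger_gap: 0.0784
grasp_force: 0.0
```

Run:
```python
from h import *
rk()
q=cap('wrist');s=cap('scene')
for l in ['screwdriver','awl_dark','awl_light']:
  for p in (q,s): print(l,[(w(p,d['position']).round(4),round(d['conf'],2)) for d in recognise(p,l)[:1]])
u=proj(s,W(-.0,0,.13)).astype(int);c=proj(q,W(0,0,.12)).astype(int)
f=lambda p,u:cv2.resize(p['img'][u[1]-60:u[1]+60,u[0]-60:u[0]+60,::-1],(400,400),interpolation=cv2.INTER_CUBIC)
g=lambda Q:np.round((proj(q,Q)-(c-60))*3.333,1)
print('exp shoulder',g(W(-.0073,0,.105)),'top',g(W(-.0073,0,.195)))
cv2.imwrite('pics/m6.png',np.hstack([f(q,c),f(s,u)]))
```

```text
rack mm: x -5.7 y 36.8 shoulder-seat 173.9 F rack -0.344042960095641 -0.1301038523691496 -0.8655684475300832 rot [-1.79970686e+02  2.62519520e-02  7.79328355e+01] t 20.175
screwdriver [(array([ 0.5   , -0.0612,  0.1849]), 0.58)]
screwdriver [(array([ 0.4888, -0.0767,  0.1659]), 0.76)]
awl_dark [(array([ 0.471 , -0.1078,  0.157 ]), 0.63)]
awl_dark [(array([ 0.4696, -0.1202,  0.1502]), 0.64)]
awl_light [(array([ 0.498 , -0.0263,  0.1608]), 0.76)]
awl_light [(array([ 0.4879, -0.0283,  0.1435]), 0.75)]
exp shoulder [176.3 187. ] top [174.3 298.4]
```

View pics/m6.png

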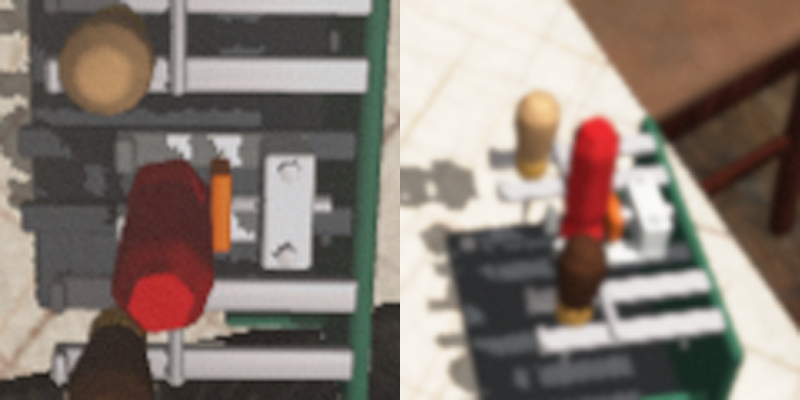

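Released. The handle (cap at 162,300, lower end at about 182,165) sits between the pad and the tips, and the awls are in place. It seems to lean forward slightly, so I'll measure the lean and check it is at rest.

```bash
cat > tilt.py <<'E'
from h import *
from scipy.optimize import least_squares
def mask(p):
    h=cv2.cvtColor(p['img'],cv2.COLOR_RGB2HSV);m=(((h[...,0]<5)|(h[...,0]>172))&(h[...,1]>140)&(h[...,2]>25)).astype(np.uint8)
    n,lab,st,ce=cv2.connectedComponentsWithStats(m);i=1+np.argmax(st[1:,4]);return (lab==i)
def sil(p,a,b,dx,dy,z0):
    prof=[(0,.010),(.006,.013),(.078,.013),(.09,.007)];M=np.zeros((1600,2560),np.uint8);t=np.linspace(0,2*np.pi,24)
    ax=np.array([dx,dy,1]);S=W(a,b,z0);U=np.r_[X,0];V=np.r_[Y,0];d=ax[0]*U+ax[1]*V+[0,0,1]
    R_=[np.array([proj(p,S+d*h+r*(np.cos(k)*U+np.sin(k)*V)) for k in t]) for h,r in prof]
    for A,B in zip(R_,R_[1:]): cv2.fillConvexPoly(M,cv2.convexHull(((np.vstack([A,B])+.5)*4).astype(np.int32)),1)
    return cv2.resize(M*255,(640,400),interpolation=cv2.INTER_AREA)/255.
p=cap('wrist');m=mask(p).astype(float)
from scipy.optimize import minimize
c=lambda v:np.abs(sil(p,v[0]/1e3,v[1]/1e3,v[2]/100,v[3]/100,.105)-m).sum()
s=np.array([[-7,0,0,0]]+[[-7+3*(i==0),3*(i==1),4*(i==2),4*(i==3)] for i in range(4)],float)
r=minimize(c,s[0],method='Nelder-Mead',options=dict(initial_simplex=s));print('x,y mm; tilt x,y /100 rad',r.x.round(2),r.fun,m.sum(),np.argwhere(m>0).mean(0))
E
python3 tilt.py
```

```text
x,y mm; tilt x,y /100 rad [ -9.46 -31.84  -0.74  39.31] 115.90196078431373 614.0 [234.71172638 312.02931596]
```

send_rows --rows '[{"rotation":[0,0,0],"slide":[0,0,0],"hand":20},{"rotation":[0,0,0],"slide":[0,0,0],"hand":20},{"rotation":[0,0,0],"slide":[0,0,0],"hand":20},{"rotation":[0,0,0],"slide":[0,0,0],"hand":20},{"rotation":[0,0,0],"slide":[0,0,0],"hand":20},{"rotation":[0,0,0],"slide":[0,0,0],"hand":20}]'

```text
clock: 21.38
tcp_pos: [0.511, -0.034, 0.314]
eef_rot: [180.0, -0.0, 77.9]
force: [0.5, -1.1, 0.4]
finger_gap: 0.0786
grasp_force: 0.0
```

```bash
python3 tilt.py
```

```text
x,y mm; tilt x,y /100 rad [ -9.55 -29.9   -1.32  36.81] 121.4549019607843 605.0 [235.18016529 311.70413223]
```

```bash
sed -i 's/^    h=cv2.cvtColor.*$/    g=p["img"].astype(int);m=((g[...,0]-g[...,1:].max(2)>25)\&(g[...,1]<.55*g[...,0])\&(abs(g[...,1]-g[...,2])<22)).astype(np.uint8)/' tilt.py; python3 tilt.py
```

```text
x,y mm; tilt x,y /100 rad [-10.33  -3.32   0.05   4.03] 213.54901960784312 1094.0 [225.56398537 312.35374771]
```

```bash
python3 -c "
from h import *
print(order.job_done())"
```

```text
the job is handed in; nothing more can be done
None
```

The screwdriver was drawn from the block and hung, seated and released, in the middle fork; the job was handed in after about 21.5 s, with no verdict returned, an estimated lean of about 0.04 rad (limit 0.12) and no movement of the awls beyond measurement error.

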